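# Close the filter pot: lid home, eye bolt up, hand nut screwed tight

### The job

Close the steel filter pot for its next run: turn the lid clockwise until its tongue stops in the hook at the back, swing the eye bolt fully upright into the fork of the lid, and screw the knurled hand nut down the bolt until it clamps the fork firmly finger-tight, without forcing it. Leave the amber bottle in front of the analyser standing where it is.

Things in the scene. Friction and masses are not known exactly. Their poses are not given: they have to be found in the camera images.
- pot: Round steel pot, fixed to the bench: body 108 mm across, foot 148, top flange 132 with its top 100 mm above the bench. Origin: centre of its underside; z up. -x side (to the robot): clevis of the swing bolt; +x side: hook; +y side: dial gauge, 122 mm out, 116 high. The tall analyser stands to its left (x over 0.53, y -0.17 to 0.42): go round its front.
- lid: Loose round steel lid, 0.6 to 1.2 kg, 124 mm across, on the flange, centred by a spigot with 2 mm of play; 3 to 6 N on the fork slide it round. Origin: centre of its sealing face, 100 mm up; z up. Fork to -x, tongue (28 mm wide, 85 mm out) to +x. Starts 0.45 to 0.85 rad anticlockwise (from above) of home; home, its axes are parallel to the pot's. An upright bolt would block the fork.
- fork (a point): Centre of the slot in the lid's fork, on its top face: 84 mm out along the lid's -x, 12 mm above the sealing face. Slot 18 mm wide, open to the outside; two arms, each 13 mm wide (outer sides 22 mm from the middle), 12 mm thick, ends 102 mm from the lid's axis. Beside and below the arms, outside the flange, it is free down to 80 mm above the bench.
- bolt (a joint): Swing (eye) bolt, 10 mm thick, carrying washer and hand nut; hinged in the clevis across the pot's y axis. Value: lean in rad, outward to the pot's -x; 0 is upright (it stops there), 1.2 its lowest. Starts between 0.8 and 1.1. Stiff: it stays where it is left; 2 to 4 N at the nut move it.
- bolt_pivot (a point): Hinge axis of the swing bolt: 84 mm from the pot's axis to its -x side, 66 mm above the bench.
- nut (a joint): Turn of the hand nut on the bolt, rad, clockwise from above; down 8 mm a turn. Starts at 0 to 2.7, its washer meets the fork after 1.1 to 1.5 turns. Until there it takes 0.08 N m; then each rad adds 20 to 25 N of clamping and 0.03 N m and the nut stops going down. 1.5 to 2.5 rad on is finger-tight, over 4 rad is forcing it. Stays where left, may spring back a little.
- nut_top (a point): Centre of the hand nut's upper face, on the bolt's axis. The nut is a cylinder 32 mm across and 26 mm high, gripped anywhere round its knurled side; below it lies the washer. The bolt's end shows up to 6 mm above it when it is down.
- washer: Plain washer under the hand nut, 36 mm across, 3 mm thick; it slides on the bolt with the nut and does not turn. Origin: centre of its underside, 29 mm below the nut's upper face; z along the bolt.
- amber_bottle: Amber reagent bottle with a screw cap, 45 mm across, 128 mm high, loose, in front of the analyser to the left of the pot. Origin: centre of its underside.
- hook (a point): Underside of the pot's hook, 83 mm from the axis on the +x side, 112 mm above the bench. The lid's tongue comes in under it from the pot's +y side, clockwise, with 2 mm of room above, and stops against its side plate at -y. The hook's top is at 126 mm.
- lid_handle (a point): Top of the lid's bar handle, 37 mm above the sealing face; the bar is 10 mm thick and 82 mm long along the lid's y axis.

How it is judged:
By the outcome, as a careful person would: the job done as asked, in the order asked, and still so for the second after the job is handed in, with the robot touching nothing.
It also fails if it takes over 72 s, if anything falls off the work surface, if the arm or the gripper's body presses on something with over 40 N, if the wrist force passes 120 N, or if a joint passes its speed limit or range.

### The arm

A 6-joint arm with a two-finger parallel gripper is mounted at the origin on a cart in front of the work surface, level with it; the furniture and walls round the work are solid. World frame = base frame: x ahead of the robot, y to its left, z up, the work surface at z = 0. Lengths are in m, angles in rad, forces in N, time in s.
With the tool pointing down it reaches from about 0.325 to 0.875 m from the base axis. Payload 4.4 kg.
Tool frame: the origin (TCP) lies midway between the tips of the shut fingers; the grasp point (between the pads) lies 19 mm behind it (r.grasp_offset is the distance from the TCP to the grasp point, in m); z points along the fingers, y is the line along which they close (so a half turn about z gives the same grasp; the last joint's range is limited). The gripper opens to 85 mm and grips with 20 to 120 N. Pads are 22 mm wide; open, the fingers measure 114 mm over their backs; the gripper's body (76 mm by 85 mm) begins 54 mm behind the grasp point. The pads swing forward as they close: fully open they stand 13 mm farther back than shut.
Start: joints at [-0.15, 0.207, 1.542, -0, 1.393, -0.15], TCP at [0.575, -0, 0.231] pointing down, gripper open.
Joint ranges: [-2.73, 2.73], [-0.86, 2.22], [0.23, 2.46], [-1.11, 4.25], [0.08, 2.63], [-2.82, 2.82]. Speed limits (rad/s): [2.79, 2.79, 3.14, 3.14, 3.14, 3.14].

### API

Orientations are given as a unit quaternion [w, x, y, z].
In Python, from rig import r, viewer, readout, finish_job gives the robot as it stands (r), with the cameras (viewer), the job as plain functions and the readings (readout).
- The arm moves only by the shell command python3 drive.py 'ROWS' [FORCE]. ROWS is rows parted by semicolons, their numbers by spaces, 1 to 20 of them, each of 5 numbers: the opening from 0.0 (shut) to 1.0 (fully open), then dx, dy, dz in m, then a turn about the tool's z in rad; each row shifts and turns the commanded pose from where the row before left it, along the tool's axes as they then stand; what a row does not reach is not made up. A row lasts 1/8 s, in which the tool goes at most 0.0625 m and 0.188 rad, less where a joint would pass 70% of its speed; a pose out of reach is approached as far as the arm can. The fingers move at their own pace and stop on an object; FORCE is the grip in N (left out, the last holds). Time passes only in rows, so rows that do not move let the fingers close. It prints the time, the measured TCP pose, the force, the opening and the grip force at its end.
- readout.get_state(): the state, without advancing time (a new reading comes with each control period).
- viewer.read_camera(name): name is "scene" or "side" or "wrist"; returns a dict with "frame" (480x640x3 uint8, red, green, blue), "vfov" (degrees; the focal length in pixels is half the picture's height over the tangent of half this angle, whatever the lens; pixels are square), "cx", "cy" (the principal point, pixels), "R" (3x3) and "t" (3): a world point X has camera coordinates R X + t; the wrist camera has in their place "hand_eye" (4x4, takes a point from camera to tool coordinates, whose origin is the TCP and whose axes are the flange's). Camera axes: x right, y down, z forward; pixel columns grow to the right and rows downward; lengths in m; the calibration is good to about 2 mm. A picture is of the moment at which its call begins: read the wrist's pose just before it. There is no depth.
- finish_job(): hands the job in; it is judged then, once.
The state is a dict: "time_s": time; "joints": joint angles; "qvel": joint speeds; "joint_efforts": joint torques, N m; "position": TCP position; "eef_rot": TCP orientation; "ft_force": force on the tool from outside, world axes, zero at the start; "wrist_torque": the same for the moment, N m; "gripper_width": opening from 0.0 (shut) to 1.0 (fully open); "gripper_force": force on a finger pad.
Only numpy, scipy, OpenCV 4.12 (cv2) and the standard library are available. Lean on these libraries where they do the work, as an engineer would, in place of code of your own. Each camera call takes 0.05 s, during which the arm holds its last target. There are 200 camera calls.

## Working session

There is one attempt and no reset: what is moved stays moved. The work goes in short steps, Python scripts to look and compute and a shell command to move; the robot and the scene stay as the last step left them, time stands still between calls to the robot, and variables do not carry over. Pictures are saved under pics/ and viewed, at most 10 in all, crops included, and the job is handed in when it is done.

```bash
ls; mkdir -p pics
python3 - <<'E'
from rig import r, viewer, readout, finish_job
import cv2,numpy as np
s=readout.get_state();print({k:np.round(v,3) for k,v in s.items()},r.grasp_offset)
for n in ["scene","side","wrist"]:
    c=viewer.read_camera(n);cv2.imwrite(f"pics/{n}0.png",c["frame"][:,:,::-1])
    print(n,{k:np.round(v,4).tolist() for k,v in c.items() if k!="frame"})
E
```

```text
drive.py
pics
rig.py
{'time_s': np.float64(0.0), 'joints': array([-0.15 ,  0.207,  1.543, -0.   ,  1.394, -0.151]), 'qvel': array([-0.001,  0.   , -0.001,  0.   , -0.002, -0.001]), 'joint_efforts': array([ 0.0000e+00, -3.8303e+01, -2.9159e+01, -0.0000e+00,  1.1000e-02,
        0.0000e+00]), 'position': array([0.574, 0.   , 0.23 ]), 'eef_rot': array([-0.001,  0.707,  0.707, -0.001]), 'ft_force': array([ 0.271, -0.233,  0.79 ]), 'wrist_torque': array([0.031, 0.022, 0.029]), 'gripper_force': np.float64(0.0), 'gripper_width': np.float64(0.998)} 0.0187
scene {'vfov': 51.8438, 'cx': 318.2954, 'cy': 240.464, 'R': [[-0.8283, -0.5601, 0.0119], [-0.2961, 0.4196, -0.858], [0.4756, -0.7143, -0.5135]], 't': [0.3471, 0.3637, 0.4755]}
side {'vfov': 46.6143, 'cx': 312.4622, 'cy': 240.2768, 'R': [[0.9284, -0.3716, -0.0061], [-0.1916, -0.4645, -0.8646], [0.3184, 0.8039, -0.5024]], 't': [-0.6317, 0.102, 1.0294]}
wrist {'vfov': 70.6268, 'cx': 325.9969, 'cy': 240.8318, 'hand_eye': [[-0.0001, -0.9571, -0.2897, 0.0743], [1.0, -0.0002, 0.0006, 0.0009], [-0.0006, -0.2897, 0.9571, -0.1429], [0.0, 0.0, 0.0, 1.0]]}
```

View pics/scene0.png

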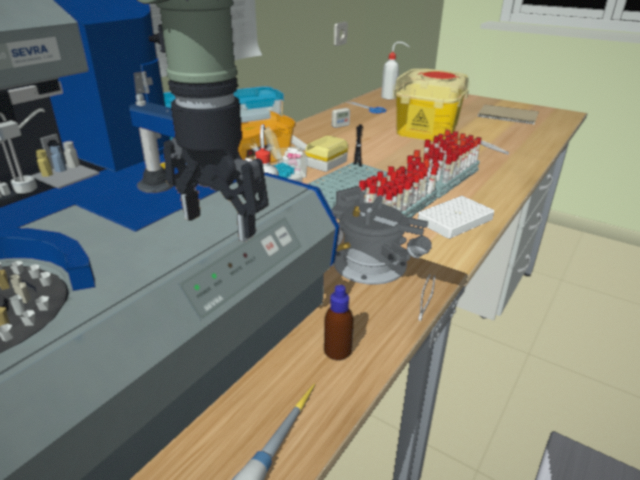

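View pics/side0.png

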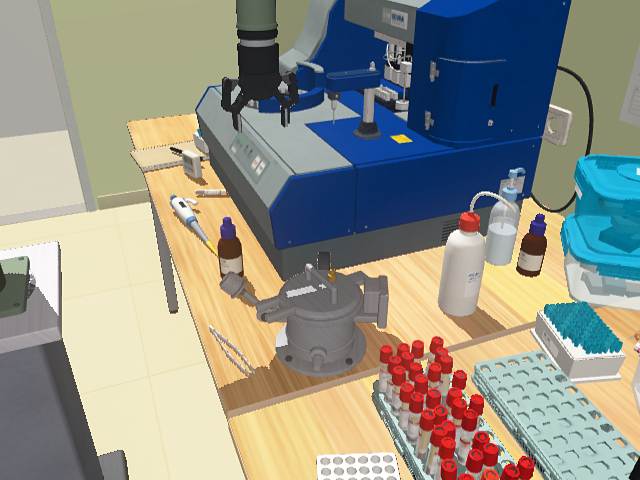

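View pics/wrist0.png

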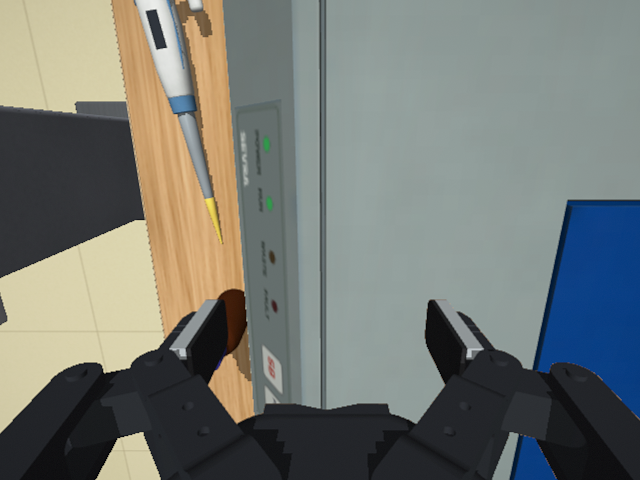

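The scene view shows the pot near (375,235) with the bottle at (338,325). The side view shows the lid at (320,293), the nut leaning left at (232,287), the bottle at (230,250), and the hook at (377,295). The wrist view shows only the analyser.

```bash
cat > h.py <<'E'
from rig import r, viewer, readout, finish_job
import cv2,numpy as np
from scipy.spatial.transform import Rotation as Ro
def cam(n):
    s=readout.get_state();c=viewer.read_camera(n);f=240/np.tan(np.radians(c["vfov"]/2))
    K=np.array([[f,0,c["cx"]],[0,f,c["cy"]],[0,0,1]])
    if n=="wrist":
        q=s["eef_rot"];T=np.eye(4);T[:3,:3]=Ro.from_quat([q[1],q[2],q[3],q[0]]).as_matrix();T[:3,3]=s["position"]
        M=np.linalg.inv(T@np.array(c["hand_eye"]));R,t=M[:3,:3],M[:3,3]
    else: R,t=np.array(c["R"]),np.array(c["t"])
    return c["frame"],K,R,t
def onz(C,uv,z):
    _,K,R,t=C;o=-R.T@t;d=R.T@np.linalg.inv(K)@[uv[0],uv[1],1.];return o+d*(z-o[2])/d[2]
def tri(C1,u1,C2,u2):
    P=[C[1]@np.c_[C[2],C[3]] for C in(C1,C2)]
    X=cv2.triangulatePoints(P[0],P[1],np.float64(u1).reshape(2,1),np.float64(u2).reshape(2,1)).ravel();return X[:3]/X[3]
def px(C,X):
    p=C[1]@(C[2]@np.asarray(X)+C[3]);return p[:2]/p[2]
E
python3 - <<'E'
from h import *
a=cam("scene");b=cam("side")
np.set_printoptions(precision=3,suppress=True)
print("lid c",onz(b,(320,293),.11),onz(a,(375,215),.11))
print("bottle cap",tri(a,(340,290),b,(227,222)))
print("nut",tri(a,(419,243),b,(232,286)), "bottle base",onz(a,(338,352),0))
for n,C,(x,y,w,h) in(("scene",a,(310,170,140,130)),("side",b,(200,210,200,180))):
    cv2.imwrite(f"pics/{n}c.png",cv2.resize(C[0][y:y+h,x:x+w,::-1],None,fx=4 if n=="side" else 5,fy=4 if n=="side" else 5,interpolation=2)[:600,:800])
E
```

```text
lid c [ 0.541 -0.38   0.11 ] [ 0.543 -0.375  0.11 ]
bottle cap [ 0.464 -0.122  0.119]
nut [ 0.424 -0.317  0.115] bottle base [ 0.462 -0.12   0.   ]
```

```bash
python3 drive.py '0.6 -0.05 -0.005 -0.01 0;0.6 -0.05 -0.005 -0.01 0;0.6 -0.05 -0.005 -0.01 0;0.6 -0.05 -0.005 -0.01 0;0.6 -0.05 -0.005 -0.01 0;0.6 -0.05 -0.005 -0.01 0;0.6 -0.05 -0.005 -0.01 0;0.6 0 0 0 0;0.6 0 0 0 0'
python3 - <<'E'
from h import *
c=cam("wrist");s=readout.get_state();print(s["joints"].round(3),s["position"],s["ft_force"],s["wrist_torque"])
cv2.imwrite("pics/w1.png",c[0][:,:,::-1])
for X in([.541,-.378,.137],[.541,-.378,.112]):print(px(c,X))
E
```

```text
time_s: 1.38
position: [0.5398, -0.3496, 0.3007]
eef_rot: [-0.001, 0.707, 0.707, 0.0]
ft_force: [0.3, 0.8, -0.6]
gripper_width: 0.598
gripper_force: 0.0
[-7.080e-01  3.100e-01  1.271e+00  1.000e-03  1.562e+00 -7.090e-01] [ 0.5399581  -0.34895159  0.30066741] [ 0.93034805  0.28977712 -1.1034427 ] [ 0.02701244  0.09375928 -0.022663  ]
[326.25142356 250.99684102]
[326.23422749 243.25982122]
```

View pics/w1.png

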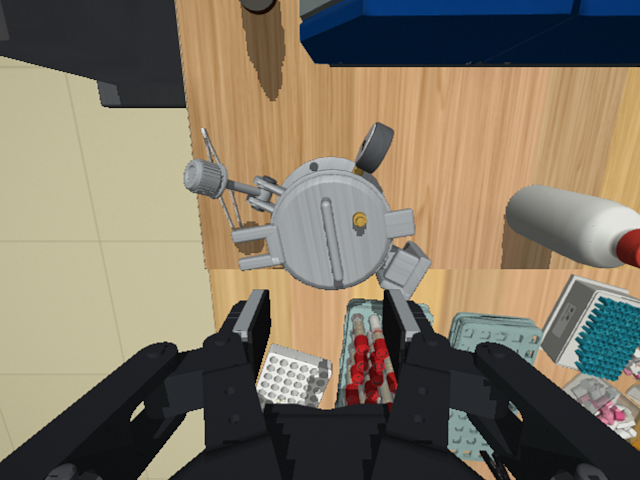

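The wrist view shows everything: lid circle centred near (332,228), handle bar (326,202)–(338,280), fork arm ends (235,237) and (240,264), tongue (412,222), nut (203,177), clevis (262,192), hook (405,268).

Run:
```python
from h import *
np.set_printoptions(precision=4,suppress=True)
c=cam("wrist")
im=c[0][110:310,170:450,::-1];cv2.imwrite("pics/w2.png",cv2.resize(im,None,fx=2.85,fy=2.85,interpolation=2))
g=cv2.GaussianBlur(cv2.cvtColor(c[0],cv2.COLOR_RGB2GRAY),(3,3),0)
print("circ",cv2.HoughCircles(g[130:320,220:440],3,1.5,20,param1=120,param2=.6,minRadius=50,maxRadius=75))
def Y(p,q): d=q-p;return np.arctan2(d[1],d[0]),np.linalg.norm(d[:2])
h1,h2=onz(c,(326,200),.137),onz(c,(339,282),.137);print("handle",h1,h2,(h1+h2)/2,Y(h2,h1))
p=onz(c,(262,192),.08);print("clevis",p)
for u in((332,228),):print("lid",onz(c,u,.112))
a,b=onz(c,(234,237),.112),onz(c,(239,265),.112);print("fork ends",a,b,(a+b)/2)
print("hook",onz(c,(405,265),.126))
```

```text
circ [[[111.75 101.25  56.  ]
  [122.25  81.75  70.85]
  [132.75 105.75  74.15]
  [113.25 122.25  69.2 ]
  [ 75.75 102.75  64.25]
  [ 93.75 128.25  74.15]
  [159.75 122.25  51.05]
  [170.25  83.25  69.2 ]
  [ 75.75  66.75  70.85]
  [ 56.25 116.25  60.95]
  [ 59.25  89.25  51.05]
  [176.25 108.75  70.85]
  [156.75  99.75  52.55]
  [ 71.25  11.25  72.5 ]
  [ 84.75  84.75  52.7 ]
  [ 53.25  60.75  52.55]
  [ 90.75 149.25  74.15]
  [  6.75 122.25  56.  ]
  [ 80.25  42.75  74.15]
  [147.75 164.25  69.05]
  [ 36.75 134.25  74.15]
  [173.25 140.25  60.8 ]
  [ 87.75 176.25  74.15]
  [200.25  51.75  69.2 ]
  [218.25  65.25  65.9 ]
  [ 74.25 134.25  69.2 ]
  [132.75 126.75  70.85]
  [ 36.75  75.75  64.25]
  [146.25  78.75  54.35]
  [182.25  60.75  54.2 ]
  [ 96.75  68.25  57.65]
  [165.75  38.25  69.2 ]
  [114.75 143.25  54.35]
  [ 39.75 101.25  72.5 ]
  [213.75 162.75  64.25]
  [206.25  89.25  70.85]
  [ 54.75 146.25  67.55]
  [189.75 123.75  69.05]
  [ 48.75  11.25  54.35]
  [105.75 189.75  69.2 ]
  [123.75 167.25  74.15]
  [219.75 126.75  52.1 ]
  [183.75 189.75  59.3 ]
  [ 59.25  38.25  59
[... 514 characters left out ...]
  42.75  52.55]
  [ 17.25  47.25  64.1 ]
  [135.75 189.75  54.05]
  [ 14.25 186.75  74.15]
  [ 35.25  36.75  54.2 ]
  [  6.75 161.25  74.15]
  [117.75  35.25  74.15]
  [ 72.75 189.75  51.05]
  [ 38.25 162.75  54.2 ]
  [213.75  35.25  69.2 ]
  [173.25 161.25  52.7 ]
  [  3.75   8.25  74.15]
  [176.25   8.25  52.4 ]
  [134.25  21.75  62.6 ]
  [198.75   6.75  67.4 ]]]
handle [ 0.5409 -0.3283  0.137 ] [ 0.5537 -0.4094  0.137 ] [ 0.5473 -0.3688  0.137 ] (np.float64(1.7274810761046648), np.float64(0.08208238823930888))
clevis [ 0.4721 -0.3296  0.08  ]
lid [ 0.547  -0.3612  0.112 ]
fork ends [ 0.4472 -0.3707  0.112 ] [ 0.45   -0.4012  0.112 ] [ 0.4486 -0.3859  0.112 ]
hook [ 0.62   -0.3957  0.126 ]
```

View pics/w2.png

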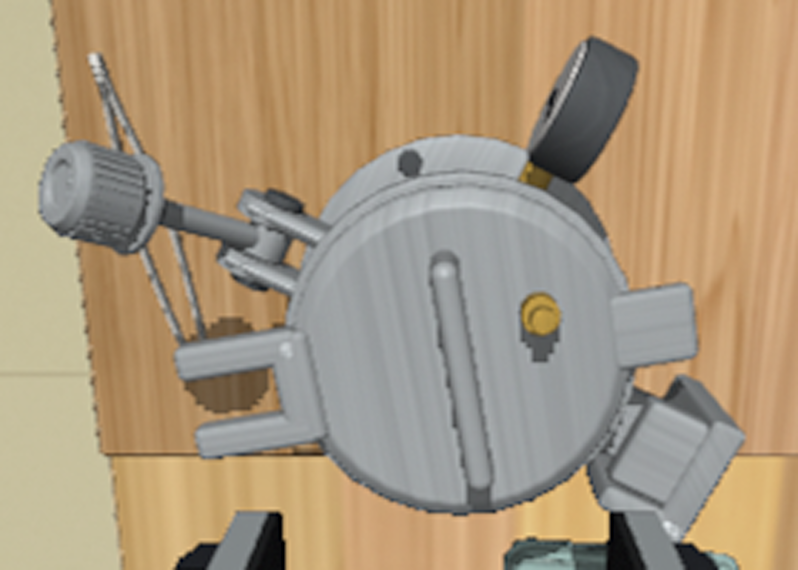

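```bash
python3 drive.py '0.3 -0.0315 0.009 0.03 0;0.3 0 0 0.03 -0.157;0.3 0 0 0.05 0;0.3 0 0 0.045 0;0.3 0 0 0.025 0;0.3 0 0 0 0' 40;python3 drive.py '0 0 0 0 0;0 0 0 0 0;0 0 0 0 0' 40; python3 -c "
from h import *
s=readout.get_state();print(s['joints'].round(3),s['wrist_torque'].round(3))
c=cam('side');cv2.imwrite('pics/s3.png',cv2.resize(c[0][170:390,190:430,::-1],None,fx=2.5,fy=2.5))"
```

```text
time_s: 2.22
position: [0.5476, -0.3783, 0.1179]
eef_rot: [-0.004, 0.649, 0.761, 0.0]
ft_force: [-0.6, -0.1, -0.9]
gripper_width: 0.295
gripper_force: 0.0
time_s: 2.6
position: [0.5483, -0.3812, 0.1223]
eef_rot: [-0.001, 0.649, 0.761, -0.0]
ft_force: [-5.2, 1.0, -0.3]
gripper_width: 0.096
gripper_force: 39.5
[-7.370e-01  4.970e-01  1.389e+00 -1.000e-03  1.257e+00 -8.940e-01] [0.349 0.831 0.145]
```

View pics/s3.png

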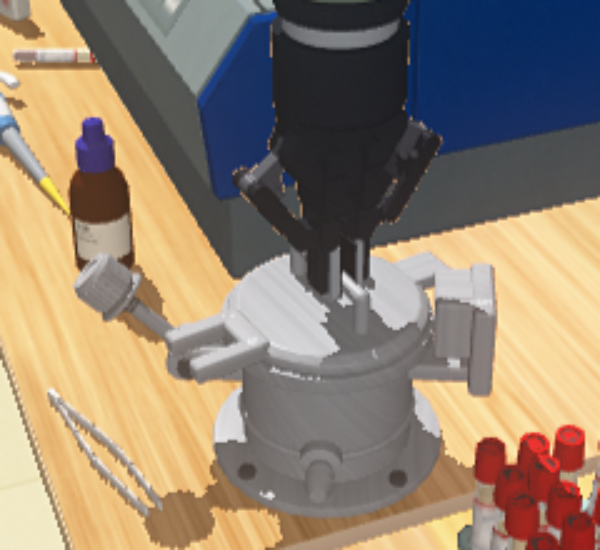

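The fingers hold the bar just off the lid centre, with the gripper 10 mm open. The bolt, nut and bottle are clear. Next I turn the lid clockwise.

```bash
python3 drive.py '0 0 -0.0012 0 0.1;0 0 -0.0012 0 0.1;0 0 -0.0012 0 0.1;0 0 -0.0012 0 0.1;0 0 -0.0012 0 0.1;0 0 0 0 0';python3 -c "
from h import *
s=readout.get_state();print(s['joints'].round(3),s['wrist_torque'].round(3))"; python3 drive.py '0 0 -0.0007 0 0.06;0 0 -0.0007 0 0.06;0 0 0 0 0';python3 -c "
from h import *
s=readout.get_state();print(s['joints'].round(3),s['wrist_torque'].round(3))"
```

```text
time_s: 3.4
position: [0.5434, -0.3809, 0.1223]
eef_rot: [0.0, 0.817, 0.577, 0.0]
ft_force: [-1.9, 2.8, 0.3]
gripper_width: 0.096
gripper_force: 39.5
[-7.420e-01  4.870e-01  1.403e+00  1.000e-03  1.250e+00 -4.010e-01] [0.435 0.382 0.068]
time_s: 3.78
position: [0.5424, -0.3806, 0.1223]
eef_rot: [0.0, 0.85, 0.527, 0.001]
ft_force: [-1.8, 2.4, 1.9]
gripper_width: 0.097
gripper_force: 39.9
[-7.430e-01  4.850e-01  1.407e+00  1.000e-03  1.249e+00 -2.820e-01] [0.504 0.275 0.228]
```

```bash
for i in 1; do python3 drive.py '0 0 -0.0004 0 0.03;0 0 0 0 0'|sed -n 2,4p;python3 -c "
from h import *
s=readout.get_state();print(s['joints'].round(3),s['wrist_torque'].round(3))"; python3 drive.py '0 0 -0.0004 0 0.03;0 0 0 0 0'|sed -n 2,4p;python3 -c "
from h import *
s=readout.get_state();print(s['joints'].round(3),s['wrist_torque'].round(3))"; done
```

```text
position: [0.5421, -0.3806, 0.1223]
eef_rot: [0.001, 0.858, 0.513, 0.001]
ft_force: [-1.1, 3.9, 3.8]
[-7.430e-01  4.840e-01  1.408e+00  1.000e-03  1.248e+00 -2.510e-01] [0.522 0.236 0.319]
position: [0.5421, -0.3807, 0.1223]
eef_rot: [0.001, 0.866, 0.5, 0.001]
ft_force: [0.8, 3.8, 5.3]
[-7.430e-01  4.840e-01  1.408e+00  1.000e-03  1.247e+00 -2.210e-01] [ 0.518 -0.111  0.619]
```

```bash
python3 drive.py '0 0 -0.0004 0 0.03;0 0 0 0 0'|sed -n 2,4p;python3 -c "
from h import *
s=readout.get_state();print(s['joints'].round(3),s['wrist_torque'].round(3))
c=cam('scene');cv2.imwrite('pics/c4.png',cv2.resize(c[0][170:290,310:450,::-1],None,fx=5,fy=5))"
```

```text
position: [0.5421, -0.3806, 0.1223]
eef_rot: [0.001, 0.873, 0.487, 0.001]
ft_force: [3.7, 3.0, 5.3]
[-7.430e-01  4.830e-01  1.409e+00  1.000e-03  1.246e+00 -1.910e-01] [ 0.493 -0.452  0.82 ]
```

View pics/c4.png

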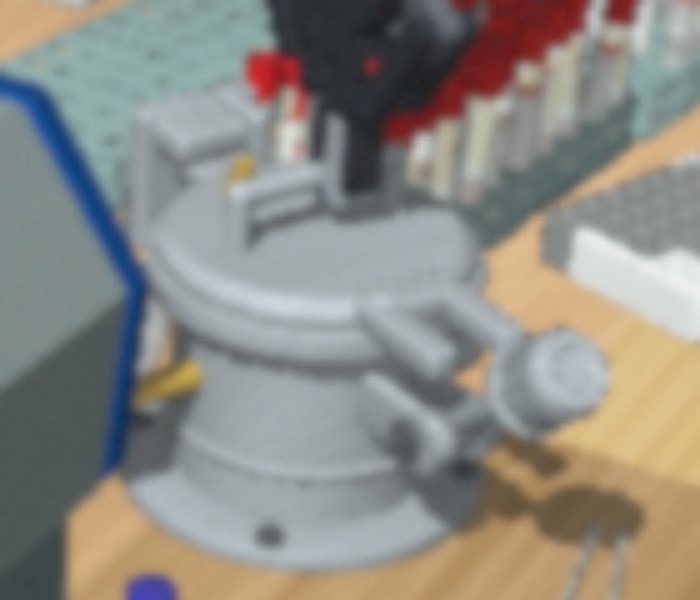

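The tongue side is out of view behind the handle, but the fork now sits over the clevis and torque is building. I'll release, rise and measure alignment.

```bash
python3 drive.py '0.3 0 0 0 0;0.3 0 0 0 0;0.3 0 0 -0.05 0;0 0.01 0 -0.06 0;0 0.015 0 -0.06 0;0 0.015 0 -0.02 0;0 0 0 0 0;0 0 0 0 0';python3 -c "
from h import *
s=readout.get_state();print(s['joints'].round(3),s['wrist_torque'].round(3))
c=cam('wrist');np.savez('w5.npz',*c);cv2.imwrite('pics/w5.png',cv2.resize(c[0][60:320,150:470,::-1],None,fx=2.3,fy=2.3,interpolation=2))"
```

```text
time_s: 5.58
position: [0.5604, -0.3458, 0.3077]
eef_rot: [-0.003, 0.873, 0.487, -0.001]
ft_force: [-0.3, -0.1, -1.1]
gripper_width: -0.001
gripper_force: 0.0
[-6.840e-01  3.450e-01  1.212e+00 -1.000e-03  1.590e+00 -1.300e-01] [-0.028 -0.002 -0.017]
```

View pics/w5.png

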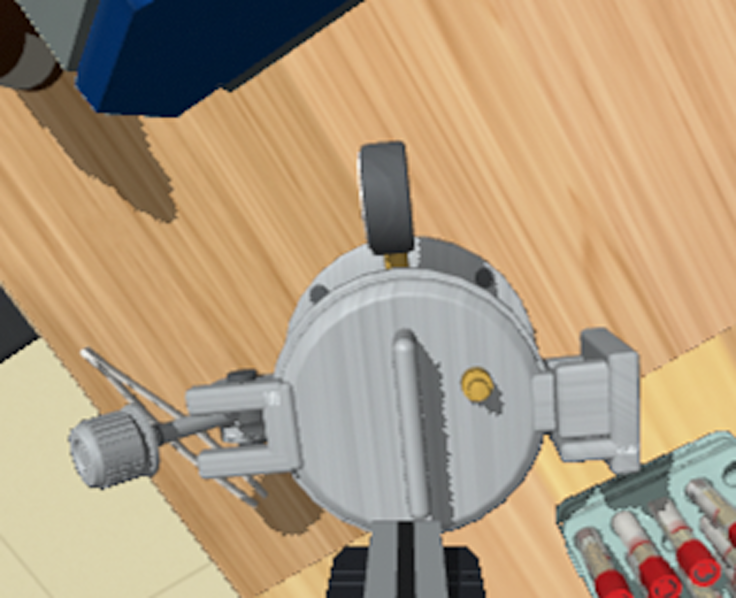

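The lid's tongue is now under the hook at (590,410) and the fork lies over the clevis. I'll measure the lid yaw against the pot and the nut position.

Run:
```python
from h import *
np.set_printoptions(precision=4,suppress=True)
d=np.load('w5.npz');w=[d[f'arr_{i}'] for i in range(4)]
a=cam("scene");b=cam("side")
P=lambda x,y:np.array([x/2.3+150,y/2.3+60])
h1,h2=onz(w,P(404,328),.137),onz(w,P(421,520),.137);v=h1-h2;C=(h1+h2)/2
print("handle",C,np.hypot(*v[:2]),"yaw",np.arctan2(v[1],v[0])-np.pi/2)
f=[onz(w,P(*p),.112) for p in((187,396),(200,464))];m=(f[0]+f[1])/2;print("fork end",m,np.hypot(*(m-C)[:2]),"w",np.hypot(*(f[0]-f[1])[:2]),"yaw",np.arctan2(*(C-m)[1::-1]))
for n,X in(("scene-side",tri(a,(424,245),b,(227.2,284))),("wr-side",tri(w,P(88,458),b,(227.2,284))),("wr-sc",tri(w,P(88,458),a,(424,245)))):
    D=C-X;print(n,X,"yaw",np.arctan2(D[1],D[0]),np.hypot(*D[:2]))
g=onz(w,P(387,200),.1);D=g-C;print("gauge",g,"yaw",np.arctan2(D[1],D[0])-np.pi/2,np.hypot(*D[:2]))
k=onz(w,P(248,425),.066);D=C-k;print("pivot",k,np.arctan2(D[1],D[0]),np.hypot(*D[:2]))
k=onz(w,P(587,410),.126);D=k-C;print("hook",k,np.arctan2(D[1],D[0]),np.hypot(*D[:2]))
```

```text
handle [ 0.5497 -0.3688  0.137 ] 0.0852897844158056 yaw -0.46642180359050966
fork end [ 0.4595 -0.3243  0.112 ] 0.10056643874848074 w 0.03283293272865643 yaw -0.4586605145183756
scene-side [ 0.4159 -0.3137  0.1175] yaw -0.3905796395198977 0.1447221499243163
wr-side [ 0.415  -0.3103  0.1158] yaw -0.40954175420260047 0.14685642585582045
wr-sc [ 0.4148 -0.3088  0.1207] yaw -0.4184273212612038 0.14763129866455255
gauge [ 0.5883 -0.2848  0.1   ] yaw -0.4308609434397819 0.0924790237580838
pivot [ 0.4661 -0.3423  0.066 ] -0.3071506441269958 0.08767620179258859
hook [ 0.6164 -0.4046  0.126 ] -0.4923395184696924 0.07569410405660901
```

```bash
python3 drive.py '0 -0.028 -0.027 0 -0.18;0 0 0 0 -0.18;0 0 0 0 -0.18;0 0 0 0 -0.18;0 0 0 0 -0.18;0 0 0 0 -0.18;0 0 0 0 -0.18;0 0 0 0 -0.18;0 0 0 0 -0.18;0 0 0 0 -0.05;0 0 0 0 0;0 0 0 0 0';python3 -c "
from h import *
s=readout.get_state();print(s['joints'].round(3),s['wrist_torque'].round(3))
c=cam('wrist');np.savez('w6.npz',*c);cv2.imwrite('pics/w6.png',cv2.resize(c[0][40:370,120:520,::-1],None,fx=1.8,fy=1.8,interpolation=2))"
```

```text
time_s: 7.22
position: [0.5237, -0.3558, 0.3104]
eef_rot: [-0.001, 0.226, 0.974, 0.0]
ft_force: [0.2, -0.1, 0.3]
gripper_width: 0.002
gripper_force: 0.0
[-0.733  0.285  1.284 -0.     1.574 -1.849] [-0.024  0.027  0.03 ]
```

View pics/w6.png

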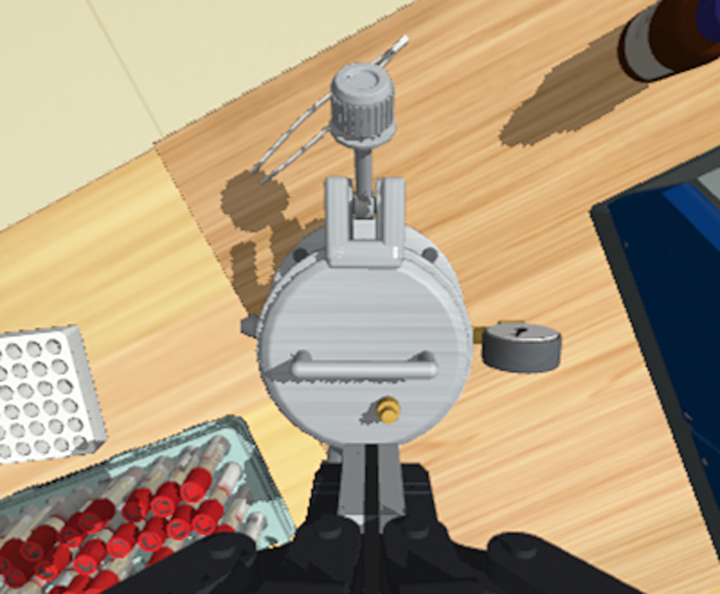

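The view now looks down the bolt plane: slot mid column 365, bolt 364, nut top centre (362,77), handle mid (365,368). So the lid is home and aligned with the bolt. Next I compute positions in the plane.

Run:
```python
from h import *
np.set_printoptions(precision=4,suppress=True)
d=np.load('w6.npz');w=[d[f'arr_{i}'] for i in range(4)]
b=cam("side");a=cam("scene")
P=lambda x,y:np.array([x/1.8+120,y/1.8+40])
fe=onz(w,P(365.5,178),.112);hm=onz(w,P(365,362),.137)
print("fork end",fe,"handle",hm,np.hypot(*(fe-hm)[:2]))
yaw=-.456;u=np.array([-np.cos(yaw),-np.sin(yaw),0]);n=np.array([-np.sin(yaw),np.cos(yaw),0])
C=fe-.102*u;print("axis",C,"from handle yoff",(hm-C)@n,(hm-C)@u)
for nm,c,uv in(("side",b,(227.2,284)),("scene",a,(424,245))):
    o=-c[2].T@c[3];dd=c[2].T@np.linalg.inv(c[1])@[*uv,1];X=o+dd*((C-o)@n)/(dd@n)
    rr=(X-C)@u;print(nm,"nut",X,"r",rr,"lean",np.arctan2(rr-.084,X[2]-.066),"L",np.hypot(rr-.084,X[2]-.066))
s=readout.get_state();p=s["position"]-C;print("tcp r",p@u,"y",p@n,p[2])
```

```text
fork end [ 0.4576 -0.3255  0.112 ] handle [ 0.5432 -0.3677  0.137 ] 0.09547880295703493
axis [ 0.5491 -0.3704  0.112 ] from handle yoff -0.00025370412422479364 0.006521534112001723
side nut [ 0.417  -0.3056  0.1116] r 0.14717938406639502 lean 0.9457248657805642 L 0.07791062291161158
scene nut [ 0.4129 -0.3036  0.124 ] r 0.15171081884279294 lean 0.8621581573563989 L 0.08918132438751902
tcp r 0.029032239633332617 y 0.0019923762724894933 0.19900583411561595
```

```bash
python3 drive.py '0 0.059 -0.002 0 0;0 0.059 0 0 0;0 0.058 0 0.02 0;0 0 0 0.05 0;0 0 0 0.05 0;0 0 0 0.05 0;0 0 0 0.05 0;0 0 0 0 0;0 -0.015 0 0 0;0 -0.015 0 0 0;0 -0.01 0 0 0' 60; python3 drive.py '0 -0.008 0 -0.005 0;0 -0.008 0 -0.006 0;0 -0.008 0 -0.007 0;0 -0.008 0 -0.007 0'
```

```text
time_s: 8.75
position: [0.3971, -0.2965, 0.0928]
eef_rot: [-0.007, 0.224, 0.975, 0.001]
ft_force: [-29.2, 12.0, 21.6]
gripper_width: 0.0
gripper_force: 15.9
time_s: 9.25
position: [0.4308, -0.3126, 0.1181]
eef_rot: [0.001, 0.225, 0.974, -0.0]
ft_force: [-1.4, 1.3, -0.7]
gripper_width: 0.0
gripper_force: 0.9
```

```bash
for i in 1; do python3 drive.py '0 -0.005 0 -0.003 0;0 0 0 0 0'|sed -n 2,4p; python3 drive.py '0 -0.005 0 -0.003 0;0 0 0 0 0'|sed -n 2,4p;  python3 drive.py '0 -0.005 0 -0.001 0;0 0 0 0 0'|sed -n 2,4p; done
```

```text
position: [0.4356, -0.3152, 0.1202]
eef_rot: [0.001, 0.225, 0.974, -0.001]
ft_force: [0.5, -0.0, 0.1]
position: [0.439, -0.3165, 0.1223]
eef_rot: [0.0, 0.225, 0.974, 0.0]
ft_force: [-1.0, 1.0, -0.2]
position: [0.4437, -0.3188, 0.1235]
eef_rot: [0.0, 0.225, 0.974, -0.0]
ft_force: [-0.1, -0.4, 0.1]
```

Run:
```python
from h import *
a=cam("scene")[0][170:290,310:450];b=cam("side")[0][190:370,190:400]
A=cv2.resize(a,(400,343));B=cv2.resize(b,(400,343),interpolation=2)
cv2.imwrite("pics/m7.png",np.hstack([A,B])[:,:,::-1])
```

```text
(no output)
```

View pics/m7.png

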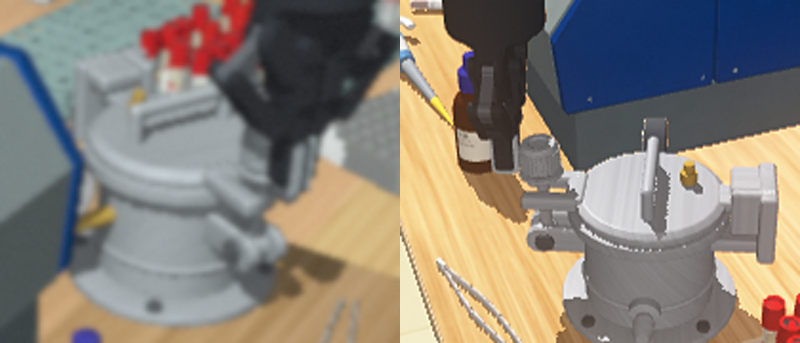

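The side view (right) shows the bolt standing almost upright in the fork, with the nut at (540,155), the finger behind it and the lid still home. I'll push on to the stop.

```bash
python3 drive.py '0 -0.004 0 0 0;0 0 0 0 0'|sed -n 2,4p; python3 drive.py '0 -0.003 0 0 0;0 0 0 0 0'|sed -n 2,4p;  python3 drive.py '0 -0.003 0 0 0;0 0 0 0 0'|sed -n 2,4p
```

```text
position: [0.4465, -0.3203, 0.1235]
eef_rot: [-0.0, 0.225, 0.974, 0.0]
ft_force: [-3.0, 1.2, 3.6]
position: [0.4468, -0.3204, 0.1232]
eef_rot: [-0.004, 0.225, 0.974, 0.001]
ft_force: [-9.7, 5.1, 9.4]
position: [0.447, -0.3204, 0.1231]
eef_rot: [-0.007, 0.225, 0.974, 0.002]
ft_force: [-17.3, 8.9, 15.7]
```

```bash
python3 drive.py '0 0.03 0 0 0;0 0 0 -0.05 -0.15;0.6 0 0 -0.03 -0.15;0.6 0 0 0 -0.15;0.6 0 0 0 -0.15;0.6 0 0 0 -0.15;0.6 0 0 0 0;0.6 0 0 0 0'
python3 - <<'E'
from h import *
s=readout.get_state();print(s["joints"].round(3))
q=s["eef_rot"];R=Ro.from_quat([q[1],q[2],q[3],q[0]]).as_matrix()
u=np.array([-np.cos(.456),np.sin(.456),0]);C=np.array([.5491,-.3704,0]);T=C+.0852*u
print("bolt xy",T,"tool delta",R.T@(T+[0,0,.124]-s["position"]))
E
```

```text
time_s: 11.85
position: [0.4255, -0.31, 0.2033]
eef_rot: [0.0, -0.147, 0.989, -0.0]
ft_force: [-0.9, -0.3, 0.4]
gripper_width: 0.604
gripper_force: 0.0
[-0.794  0.128  1.692  0.     1.32  -2.659]
bolt xy [ 0.47260564 -0.3328813   0.        ] tool delta [-0.03840906 -0.03553551  0.07932711]
```

```bash
python3 drive.py '0.6 -0.0385 -0.0355 0 0;0.6 0 0 0 0;0.6 0 0 0.03 0;0.6 0 0 0.03 0;0.6 0 0 0.019 0;0.6 0 0 0 0;0.6 0 0 0 0'; python3 drive.py '0 0 0 0 0;0 0 0 0 0;0 0 0 0 0;0 0 0 0 0' 50; python3 -c "
from h import *
s=readout.get_state();print(s['joints'].round(3),s['wrist_torque'].round(3))"
```

```text
time_s: 12.72
position: [0.473, -0.3332, 0.1255]
eef_rot: [0.001, -0.147, 0.989, -0.001]
ft_force: [0.2, -0.3, 0.2]
gripper_width: 0.599
gripper_force: 0.0
time_s: 13.22
position: [0.4733, -0.3335, 0.1261]
eef_rot: [0.001, -0.148, 0.989, -0.001]
ft_force: [-1.1, 0.7, 5.8]
gripper_width: 0.359
gripper_force: 49.2
[-0.763  0.318  1.632 -0.     1.187 -2.63 ] [0.046 0.135 0.019]
```

```bash
Z='0 0 0 0.00024 0.187'; python3 drive.py '0 0 0 0.00024 0.187;0 0 0 0.00024 0.187;0 0 0 0.00024 0.187;0 0 0 0.00024 0.187;0 0 0 0.00024 0.187;0 0 0 0.00024 0.187;0 0 0 0.00024 0.187;0 0 0 0.00024 0.187;0 0 0 0.00024 0.187;0 0 0 0.00024 0.187;0 0 0 0.00024 0.187;0 0 0 0.00024 0.187;0 0 0 0.00024 0.187;0 0 0 0.00024 0.187;0 0 0 0 0'; python3 -c "
from h import *
s=readout.get_state();print(s['joints'].round(3),s['wrist_torque'].round(3))"; python3 drive.py '0 0 0 0.00024 0.187;0 0 0 0.00024 0.187;0 0 0 0.00024 0.187;0 0 0 0.00024 0.187;0 0 0 0.00024 0.187;0 0 0 0.00024 0.187;0 0 0 0.00024 0.187;0 0 0 0.00024 0.187;0 0 0 0.00024 0.187;0 0 0 0.00024 0.187;0 0 0 0.00024 0.187;0 0 0 0.00024 0.187;0 0 0 0.00024 0.187;0 0 0 0 0'; python3 -c "
from h import *
s=readout.get_state();print(s['joints'].round(3),s['wrist_torque'].round(3))"
```

```text
time_s: 15.1
position: [0.4681, -0.3365, 0.1226]
eef_rot: [0.001, 0.917, 0.398, -0.005]
ft_force: [-14.9, -7.3, 11.1]
gripper_width: 0.355
gripper_force: 49.8
[-0.767  0.322  1.636 -0.012  1.185 -0.011] [-1.213  2.465 -0.03 ]
time_s: 16.85
position: [0.4703, -0.3312, 0.1193]
eef_rot: [-0.001, -0.692, 0.722, 0.003]
ft_force: [-8.1, 5.5, 15.2]
gripper_width: 0.357
gripper_force: 50.4
[-7.630e-01  3.250e-01  1.640e+00 -1.000e-03  1.183e+00  2.420e+00] [ 0.789  1.391 -0.196]
```

```bash
python3 drive.py '0.6 0 0 0 0;0.6 0 0 0 0;0.6 0 0 0 -0.187;0.6 0 0 0 -0.187;0.6 0 0 0 -0.187;0.6 0 0 0 -0.187;0.6 0 0 0 -0.187;0.6 0 0 0 -0.187;0.6 0 0 0 -0.187;0.6 0 0 0 -0.187;0.6 0 0 0 -0.187;0.6 0 0 0 -0.187;0.6 0 0 0 -0.187;0.6 0 0 0 -0.187;0.6 0 0 0 -0.187;0.6 0 0 0 -0.187;0.6 0 0 0 -0.187;0.6 0 0 0 -0.187'; python3 drive.py '0.6 0 0 0 -0.187;0.6 0 0 0 -0.187;0.6 0 0 0 -0.187;0.6 0 0 0 -0.187;0.6 0 0 0 -0.187;0.6 0 0 0 -0.187;0.6 0 0 0 -0.187;0.6 0 0 0 -0.187;0.6 0 0 0 -0.187;0.6 0 0 0 -0.187;0.6 0 0 0 -0.187;0.6 0 0 0 0;0.6 0 0 0 0'
python3 - <<'E'
from h import *
np.set_printoptions(precision=4,suppress=True)
s=readout.get_state();print(s["joints"].round(3),s["ft_force"],s["wrist_torque"])
q=s["eef_rot"];R=Ro.from_quat([q[1],q[2],q[3],q[0]]).as_matrix()
print("tool delta",R.T@(np.array([.4706,-.3342,.120])-s["position"]))
# vertical strip check: nut silhouette in the side view, clear of the fingers?
E
```

```text
time_s: 19.1
position: [0.4725, -0.3324, 0.1173]
eef_rot: [-0.0, 0.769, 0.639, 0.0]
ft_force: [-0.3, -0.4, 0.5]
gripper_width: 0.601
gripper_force: 0.0
time_s: 20.72
position: [0.4724, -0.3325, 0.1175]
eef_rot: [-0.0, -0.146, 0.989, 0.0]
ft_force: [-0.4, -0.5, 0.1]
gripper_width: 0.6
gripper_force: 0.0
[-0.763  0.329  1.639  0.     1.174 -2.628] [-0.4383 -0.4746  0.0655] [-0.0025 -0.0083 -0.0056]
tool delta [ 0.0022 -0.0011 -0.0025]
```

```bash
python3 drive.py '0.6 0.0022 -0.0011 -0.0015 0;0.6 0 0 0 0;0 0 0 0 0;0 0 0 0 0;0 0 0 0 0;0 0 0 0 0'; python3 drive.py '0 0 0 0.00024 0.187;0 0 0 0.00024 0.187;0 0 0 0.00024 0.187;0 0 0 0.00024 0.187;0 0 0 0 0'; python3 -c "
from h import *
s=readout.get_state();print(s['joints'].round(3),s['wrist_torque'].round(3))"; python3 drive.py '0 0 0 0.00024 0.187;0 0 0 0.00024 0.187;0 0 0 0.00024 0.187;0 0 0 0.00024 0.187;0 0 0 0 0'; python3 -c "
from h import *
s=readout.get_state();print(s['joints'].round(3),s['wrist_torque'].round(3))"
```

```text
time_s: 21.48
position: [0.4706, -0.3343, 0.1195]
eef_rot: [0.0, -0.148, 0.989, -0.0]
ft_force: [-1.3, -0.2, 1.9]
gripper_width: 0.36
gripper_force: 49.3
time_s: 22.1
position: [0.4706, -0.3348, 0.1186]
eef_rot: [0.0, 0.223, 0.975, -0.001]
ft_force: [-1.5, -1.7, 2.2]
gripper_width: 0.357
gripper_force: 49.2
[-7.680e-01  3.260e-01  1.639e+00 -1.000e-03  1.175e+00 -1.888e+00] [-0.328  0.22  -0.09 ]
time_s: 22.72
position: [0.4703, -0.3351, 0.1177]
eef_rot: [0.0, 0.563, 0.827, -0.001]
ft_force: [-2.2, -2.6, 3.2]
gripper_width: 0.362
gripper_force: 49.3
[-0.768  0.328  1.64  -0.002  1.173 -1.143] [-0.563  0.504 -0.088]
```

```bash
cat > t.py <<'E'
from rig import r, viewer, readout, finish_job
s=readout.get_state();print("j6",s['joints'][5].round(3),"T",s['wrist_torque'].round(3),"F",s['ft_force'].round(1),"z",s['position'][2].round(4),s['time_s'])
E
python3 drive.py '0 0 0 0.00024 0.187;0 0 0 0.00024 0.187;0 0 0 0.00024 0.187' >/dev/null; python3 t.py;python3 drive.py '0 0 0 0.00024 0.187;0 0 0 0.00024 0.187;0 0 0 0.00024 0.187' >/dev/null; python3 t.py
```

```text
j6 -0.577 T [-0.497  0.723  0.105] F [-4.  -2.3  3.9] z 0.1169 23.1
j6 -0.016 T [-0.407  0.817  0.065] F [-4.6 -2.7  3.1] z 0.1162 23.475
```

```bash
python3 drive.py '0 0 0 0.00024 0.187;0 0 0 0.00024 0.187;0 0 0 0.00024 0.187' >/dev/null; python3 t.py;python3 drive.py '0 0 0 0.00024 0.187;0 0 0 0.00024 0.187' >/dev/null; python3 t.py;python3 drive.py '0 0 0 0.00024 0.187;0 0 0 0.00024 0.187' >/dev/null; python3 t.py
```

```text
j6 0.545 T [-0.327  0.831  0.065] F [-5.7 -1.9  5.3] z 0.1154 23.85
j6 0.919 T [-0.096  0.891  0.104] F [-6.5 -1.5  5.5] z 0.115 24.1
j6 1.293 T [0.075 1.046 0.092] F [-6.  -0.3  8. ] z 0.1149 24.35
```

```bash
python3 drive.py '0 0 0 0 0.187;0 0 0 0 0.187' >/dev/null; python3 t.py;python3 drive.py '0 0 0 0 0.187;0 0 0 0 0.187' >/dev/null; python3 t.py
```

```text
j6 1.667 T [0.067 0.871 0.103] F [-5.2  0.1  6.9] z 0.1148 24.6
j6 2.041 T [0.085 0.687 0.136] F [-4.   0.3  5.9] z 0.1147 24.85
```

```bash
python3 drive.py '0 0 0 0 0.18' >/dev/null; python3 t.py;python3 drive.py '0 0 0 0 0.18' >/dev/null; python3 t.py;python3 drive.py '0 0 0 0 0.18' >/dev/null; python3 t.py; python3 drive.py '0 0 0 0 0;0 0 0 0 0'; python3 t.py
```

```text
j6 2.221 T [0.056 0.577 0.149] F [-4.   0.5  6.7] z 0.1146 24.975
j6 2.401 T [0.061 0.463 0.132] F [-4.6  0.8  4.7] z 0.1145 25.1
j6 2.581 T [-0.012  0.443  0.166] F [-4.6  0.9  4.4] z 0.1145 25.225
time_s: 25.48
position: [0.47, -0.3337, 0.1144]
eef_rot: [-0.0, -0.633, 0.774, 0.001]
ft_force: [-4.6, 0.1, 4.7]
gripper_width: 0.355
gripper_force: 49.6
j6 2.573 T [ 0.078  0.513 -0.007] F [-4.6  0.1  4.7] z 0.1144 25.475
```

```bash
python3 drive.py '0 0 0 0 0.08' >/dev/null; python3 t.py;python3 drive.py '0 0 0 0 0.08' >/dev/null; python3 t.py; python3 drive.py '0 0 0 0 0;0.6 0 0 0 0;0.6 0 0 0 0;0.6 0 0 0 0;0.6 0 0 -0.04 0;0.6 0 0 -0.06 -0.1;0.6 0 0 -0.06 -0.187;0.6 0 0 -0.04 -0.187;0.6 0 0 0 -0.187;0.6 0 0 0 -0.187;0.6 0 0 0 0;0.6 0 0 0 0'
python3 - <<'E'
from h import *
s=readout.get_state();print(s["joints"].round(3))
np.set_printoptions(precision=4,suppress=True)
B=np.array([.4706,-.3342,.141]);a=cam("scene");b=cam("side");w=cam("wrist");np.savez("w8.npz",*w)
# nut blob near the expected place, in the wrist view, from image edges
p=px(w,B);print("expected nut top",p,px(a,B),px(b,B))
for n,c in(("wrist",w),("side",b)):
    q=px(c,B).astype(int);m=60 if n=="wrist" else 30
    x0,y0=q-m;g=cv2.medianBlur(cv2.cvtColor(c[0][y0:y0+2*m,x0:x0+2*m],cv2.COLOR_RGB2GRAY),3)
    h=cv2.HoughCircles(g,cv2.HOUGH_GRADIENT,1,15,param1=80,param2=18,minRadius=m//6,maxRadius=m//2)
    print(n,None if h is None else h[0][:4]+[x0,y0,0])
E
```

```text
j6 2.655 T [0.105 0.532 0.206] F [-3.1  0.6  4.1] z 0.1144 25.6
j6 2.736 T [0.026 0.582 0.159] F [-4.   1.   4.4] z 0.1144 25.725
time_s: 27.22
position: [0.4706, -0.3341, 0.3139]
eef_rot: [-0.0, 0.855, -0.519, -0.0]
ft_force: [0.6, 0.2, 0.9]
gripper_width: 0.598
gripper_force: 0.0
[-0.767  0.161  1.426  0.     1.556  1.895]
expected nut top [327.2699 218.8063] [401.688  219.4089] [265.0534 270.2196]
wrist [[326.5 218.5  13.6]
 [300.5 232.5  23.6]]
side None
```

```bash
python3 -c "
from rig import r, viewer, readout, finish_job
print(finish_job())"
```

```text
the job is handed in; nothing more can be done
None
```

I closed the pot and handed the job in at about 27 s: the lid is turned home under the hook, the eye bolt is upright in the fork, and the hand nut is down about 1.8 rad past washer contact (roughly 2.4 going by torque, both inside the 1.5–2.5 range); the gripper never went near the bottle.

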